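# Load the sensor test tray and hold the shutter half closed

### The arm

A 6-joint arm with a two-finger parallel gripper is mounted at the origin on the work surface. World frame = base frame: x ahead of the robot, y to its left, z up, the work surface at z = 0. Lengths are in mm, angles in rad, forces in N, time in s.
With the tool pointing down it reaches from about 400 to 825 mm from the base axis. Payload 7 kg.
Tool frame: the origin (TCP) lies at the very end of the fingers, on their centre line; the grasp point (between the pads) lies 19 mm behind it; z points along the fingers, y is the line along which they close (so a half turn about z gives the same grasp; the last joint's range is limited). The gripper opens to 88 mm and grips with 3 to 60 N. Pads are 19 mm wide; open, the fingers measure 130 mm over their backs; the gripper's body (78 mm by 193 mm) begins 47 mm behind the grasp point.
Start: joints at [-0.813, 0.359, 0.012, 0, -1.224, -0.288], TCP at [305.549, -601.86, 226.561] pointing down, gripper open.
Joint ranges: [-3.07, 3.07], [-1.43, 2.12], [-1.02, 1.25], [-3.03, 1.67], [-3.05, -0], [-3.03, 3.03]. Speed limits (rad/s): [2.39, 2.39, 3.01, 3.14, 3.14, 3.14].

### API

Orientations are given as a unit quaternion [x, y, z, w].
In Python, from plant import bot gives the robot as it stands. Calls block until the motion is done:
- bot.move_ptp(position, orientation): joint-space move of the TCP to a pose.
- bot.line_to(position, velocity=150, ori=None): straight line of the TCP; ori=None keeps the orientation; velocity is the mean speed in mm/s.
- bot.move_joints(angles): joint-space move.
- bot.move_gripper(opening, force=None): finger opening in mm; force is the grip in N (None keeps the last); returns when the fingers have stopped.
- bot.pause(seconds).
- bot.solve_ik(position, orientation): joint angles nearest the present ones, or None.
- bot.read_state(): the state.
- bot.camera(name): name is "scene" or "top" or "wrist"; returns the picture (384x512x3 uint8, red, green, blue); there is no depth.
- bot.get_calibration(name): a dict with "fx", "fy", "cx", "cy" (pixels), "distortion" ([k1, k2, p1, p2, k3] as OpenCV has them; the pictures are not rectified), "view" (4x4, takes a point from world to camera coordinates); the wrist camera has in their place "T_tool_cam" (4x4, takes a point from camera to tool coordinates, whose origin is the TCP and whose axes are the flange's). Camera axes: x right, y up, looking along -z (the intrinsics and any distortion apply to the point x, -y, -z); pixel columns grow to the right and rows downward; lengths in mm; the calibration is good to about 2 mm. A picture is of the moment at which its call begins: read the wrist's pose just before it. get_calibration takes no time and is no camera call.
A pose or a line that the arm cannot do raises bot.Unreachable and nothing moves.
- bot.close_job(): hands the job in; it is judged then, once.
The state is a dict: "t": time; "joint_pos": joint angles; "qvel": joint speeds; "tau": joint torques, N m; "tcp_pos": TCP position; "eef_rot": TCP orientation; "contact_force": force on the tool from outside, world axes, zero at the start; "moment": the same for the moment, N m; "width": finger opening in mm; "finger_force": force on a finger pad.
Only numpy, scipy, OpenCV 4.12 (cv2) and the standard library are available. Lean on these libraries where they do the work, as an engineer would, in place of code of your own. Each camera call takes 0.05 s, during which the arm holds its last target. There are 200 camera calls.

### The job

With the test station's sprung shutter left open, stand the rectangular sensor module and the round sensor head from the bench upright in the free part of the station's tray, next to the square module already in it, so that all three sit flat on the tray floor. Then take the shutter by its tab and draw it over the tray to half of its travel, so that its front edge is above the middle of the tray, and finish while still holding it there with the gripper against its spring. Leave the other things on the bench where they are.

Things in the scene. Friction and masses are not known exactly. Their poses are not given: they have to be found in the camera images.
- block: rectangular white sensor module with a thin grey band and a dark lens on top, 36 (own x) x 44 (own y) x 56 mm tall, about 0.12 kg, starts standing upright on the bench; origin at the centre of its underside, z up
- drum: round white sensor head (upright cylinder with a thin grey band and a dark lens on top), 42 mm diameter, 56 mm tall, about 0.11 kg, starts standing upright on the bench; origin at the centre of its underside, z up
- square: square white sensor module, 36 x 36 x 56 mm tall, already standing loose in the tray against or up to 4 mm from its -y end wall (the end away from the parked shutter); origin at the centre of its underside. It stays in the tray
- tray (a point): centre of the inner floor of the test station's open aluminium tray, 30 mm above the bench. Inside 54 mm along own x, 138 mm along own y; walls 5 mm thick, 22 mm high above the tray floor. Own x points away from the robot, y towards the parked shutter, z up. The three sensors fit in one row along y (36 + 44 + 42 mm)
- station: fixed grey test station, base 155 x 315 x 30 mm; origin on the bench under the tray's centre, axes as the tray's. On the -x side of the tray a guide bar for the shutter runs along y, 85 to 99 mm from the tray's centre line; its top is 88 mm above the bench
- shutter (a joint): sliding shutter: 0 is sprung open, where it rests by itself beyond the tray's +y end; 0.140 m covers the tray; half travel is 0.070 m. The value grows as it moves along the tray's own -y. Spring about 3 N when open, rising 0.9 N per 10 mm: about 9.4 N at half, 15.7 N at the end; it springs open if let go
- shutter_tab (a point): centre of the top face of the shutter's black upright tab, 50 mm (tray x) x 14 mm (tray y), 40 mm tall above the plate; its top is 140 mm above the bench, the plate's upper face 100 mm. It lies at tray x = 0, y = 144 mm when open, y = 74 mm at half travel; axes parallel to the tray's. Four 2 mm bolt heads beside it do not hinder
- shutter_edge (a point): middle of the lower front edge of the shutter's steel plate (140 mm long in y, 6 mm thick), on the tray's centre line, 94 mm above the bench (8 mm over seated sensors), 70 mm ahead of the tab towards the tray (-y); at half travel it is 4 mm on the +y side of the tray's middle
- thermometer: bystander: white pistol-shaped thermometer lying on its side, about 145 x 135 x 42 mm; origin under its barrel's middle; leave it
- jar: bystander: amber jar with black cap, 64 mm diameter, 85 mm tall; origin at the centre of its underside; leave it
- carton: bystander: white carton 130 x 60 x 50 mm; origin at the centre of its underside; leave it
Not all that is in view belongs to the job. What is shaped like the drum but blue is not meant.

How it is judged (in metres and radians):
On the way, in this order (a step that is already met when the one before it is completed fails the run):
1. both sensors stand in the tray beside the square one, flat on its floor and let go, with the shutter still open (x of block in the frame of tray between -0.014 and 0.014 m and y of block in the frame of tray between -0.056 and 0.056 m and z of block in the frame of tray between -0.004 and 0.005 m and angle between each of block, drum, square's own z axis and vertical below 0.1 rad and x of drum in the frame of tray between -0.012 and 0.012 m and y of drum in the frame of tray between -0.056 and 0.056 m and z of drum in the frame of tray between -0.004 and 0.005 m and x of square in the frame of tray between -0.014 and 0.014 m and y of square in the frame of tray between -0.056 and 0.056 m and z of square in the frame of tray between -0.004 and 0.005 m and contact force between the fingers and block below 0.2 N and contact force between the fingers and drum below 0.2 N and value of joint shutter below 0.01 m), for 0.2 s.
2. the shutter is drawn to half travel and held by the gripper (value of joint shutter between 0.062 and 0.078 m and contact force between the fingers and shutter above 4 N), for 0.3 s.
At the end, for the whole second after the job is handed in: The three sensors stand upright (within 0.1 rad) on the tray floor (underside -4 to +5 mm from it) inside the tray, at rest and not touched by the fingers; the shutter is still, 62 to 78 mm along its 140 mm travel, with the fingers pressing on it with more than 4 N (all of step 2 and x of block in the frame of tray between -0.014 and 0.014 m and y of block in the frame of tray between -0.056 and 0.056 m and z of block in the frame of tray between -0.004 and 0.005 m and angle between each of block, drum, square's own z axis and vertical below 0.1 rad and x of drum in the frame of tray between -0.012 and 0.012 m and y of drum in the frame of tray between -0.056 and 0.056 m and z of drum in the frame of tray between -0.004 and 0.005 m and x of square in the frame of tray between -0.014 and 0.014 m and y of square in the frame of tray between -0.056 and 0.056 m and z of square in the frame of tray between -0.004 and 0.005 m and contact force between the fingers and block below 0.2 N and contact force between the fingers and drum below 0.2 N and linear speed of each of block, drum, square below 0.02 m/s and velocity of joint shutter between -0.01 and 0.01 m/s); the arm keeps its last pose, push and grip.
It fails at once if thermometer is moved more than 30 mm (distance of thermometer from where it was at the start of the episode above 0.03 m).
It fails at once if jar is moved more than 30 mm (distance of jar from where it was at the start of the episode above 0.03 m).
It fails at once if carton is moved more than 30 mm (distance of carton from where it was at the start of the episode above 0.03 m).
It also fails if it takes over 67 s, if anything falls off the work surface, if the arm or the gripper's body presses on something with over 40 N, if the wrist force passes 120 N, or if a joint passes its speed limit or range.

## Working session

There is one attempt and no reset: what is moved stays moved. The work goes in short steps, each a Python script; the robot and the scene stay as the last script left them, time stands still between calls to the robot, and variables do not carry over. Pictures are saved under pics/ and viewed, at most 10 in all, crops included, and the job is handed in when it is done.

```bash
ls; mkdir -p pics; python3 - <<'E'
from plant import bot
import cv2,numpy as np
for n in("top","scene"):
    im=bot.camera(n); cv2.imwrite(f"pics/{n}0.png",im[...,::-1]); 
    c=bot.get_calibration(n); print(n,{k:np.round(v,3).tolist() for k,v in c.items()})
print(bot.get_calibration("wrist")); print(bot.read_state())
E
```

```text
pics
top {'fx': 450.798, 'fy': 450.798, 'cx': 261.348, 'cy': 189.618, 'distortion': [0.052, 0.0, 0.0, 0.0, 0.0], 'view': [[0.002, -1.0, 0.01, -11.502], [0.997, 0.003, 0.072, -576.696], [-0.072, 0.01, 0.997, -1253.945], [0.0, 0.0, 0.0, 1.0]]}
scene {'fx': 371.625, 'fy': 371.625, 'cx': 255.11, 'cy': 190.297, 'distortion': [-0.076, 0.0, 0.0, 0.0, 0.0], 'view': [[-0.668, 0.745, 0.006, 388.084], [-0.539, -0.489, 0.686, 221.423], [0.514, 0.455, 0.728, -1325.251], [0.0, 0.0, 0.0, 1.0]]}
{'fx': 306.3449719172664, 'fy': 306.3449719172664, 'cx': 259.3771399029971, 'cy': 188.1349882843885, 'distortion': array([-0.04856991,  0.        ,  0.        ,  0.        ,  0.        ]), 'T_tool_cam': array([[-1.06843210e-03,  9.61481656e-01,  2.74867031e-01,
         7.36001428e+01],
       [ 9.99999334e-01,  9.07497466e-04,  7.12669035e-04,
         5.46952289e-01],
       [ 4.35777070e-04,  2.74867609e-01, -9.61481985e-01,
        -1.58815153e+02],
       [ 0.00000000e+00,  0.00000000e+00,  0.00000000e+00,
         1.00000000e+00]])}
{'t': 0.1, 'joint_pos': array([-8.12879503e-01,  3.59293217e-01,  1.11391241e-02, -2.91493037e-04,
       -1.22408365e+00, -2.88090461e-01]), 'qvel': array([-0.00104566, -0.00155279,  0.00111518, -0.00072788, -0.0004402 ,
       -0.00017093]), 'tau': array([-1.57910941e-03, -5.84163451e+01,  2.93751562e+01,  7.01555997e+00,
        1.01693204e-02, -5.47569960e-05]), 'tcp_pos': array([ 305.3606148 , -601.49035484,  225.7287552 ]), 'eef_rot': array([-2.32710228e-01,  9.72545840e-01,  6.92814230e-04, -2.41263248e-04]), 'contact_force': array([-0.0361412 , -0.78415578, -0.11089445]), 'moment': array([-0.0101994 ,  0.05573067,  0.03641158]), 'finger_force': 0.0, 'width': 87.6922487135999}
```

View pics/top0.png

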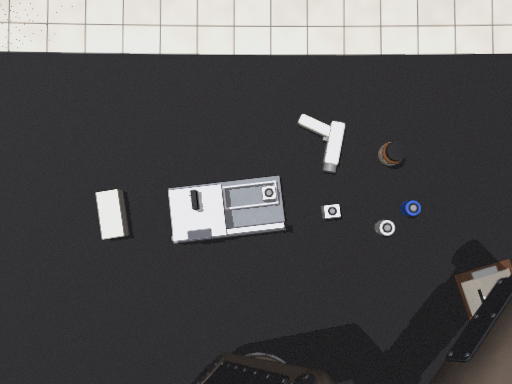

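View pics/scene0.png

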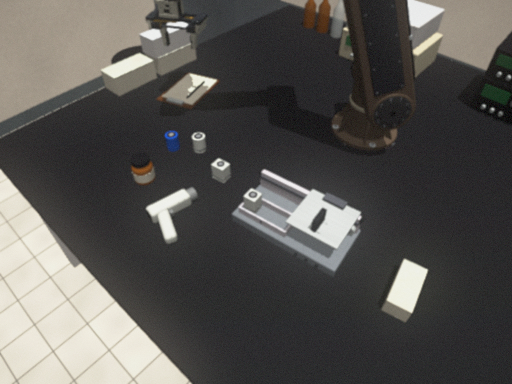

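The top view shows the block at (332,211), the drum at (387,228) with a blue decoy at (413,208), the square in the tray at (269,192) and the tab at (195,200). The station is yawed a few degrees. Next I'll get rough positions from the top view, then take closer wrist looks.

```bash
cat > h.py <<'E'
from plant import bot
import cv2,numpy as np
from scipy.spatial.transform import Rotation as R
def cam(name,st=None):
    c=bot.get_calibration(name); K=np.array([[c["fx"],0,c["cx"]],[0,c["fy"],c["cy"]],[0,0,1]])
    if name=="wrist":
        T=np.eye(4);T[:3,:3]=R.from_quat(st["eef_rot"]).as_matrix();T[:3,3]=st["tcp_pos"];V=T@c["T_tool_cam"]
    else: V=np.linalg.inv(c["view"])
    return K,np.array(c["distortion"]),V          # V: camera -> world
def cast(px,z,cm):
    K,d,V=cm
    u=cv2.undistortPoints(np.float64(px).reshape(-1,1,2),K,d)[:,0]
    r=np.c_[u[:,0],-u[:,1],-np.ones(len(u))]@V[:3,:3].T
    return V[:3,3]+r*((z-V[2,3])/r[:,2])[:,None]
def proj(P,cm):
    K,d,V=cm; W=np.linalg.inv(V); p=np.atleast_2d(P)@W[:3,:3].T+W[:3,3]; p[:,1:]*=-1
    return cv2.projectPoints(p,np.zeros(3),np.zeros(3),K,d)[0][:,0]
def down(a):   # tool pointing down, tool y (closing) at world angle a
    y=np.array([np.cos(a),np.sin(a),0]);z=np.array([0,0,-1.])
    return R.from_matrix(np.c_[np.cross(y,z),y,z]).as_quat()
def look(name,fn):
    st=bot.read_state(); im=bot.camera(name); cv2.imwrite(f"pics/{fn}.png",im[...,::-1]); np.savez(f"pics/{fn}.npz",q=st["eef_rot"],p=st["tcp_pos"])
    return im,cam(name,st)
E
python3 - <<'E'
from h import *
cm=cam("top")
print(cm[2][:3,3])
for n,p,z in(("block",(332,211),56),("drum",(387,228),56),("blue",(413,208),56),("square",(269,192),86),("tab",(195,200),140),("base1",(281,177),30),("base2",(285,230),30)):
    print(n,cast([p],z,cm).round(1))
m=(cast([(332,211)],56,cm)[0]+cast([(387,228)],56,cm)[0])/2
# closing along world x; pick the turn whose camera is on the -y or +y side
for a in (0,np.pi): print(a,bot.solve_ik([m[0],m[1],230],down(a)),R.from_quat(down(a)).as_matrix()[:,0])
E
```

```text
[ 484.53190095    3.03384243 1292.40434312]
block [[ 516.  -203.5   56. ]]
drum [[ 470.1 -352.9   56. ]]
blue [[ 524.9 -424.7   56. ]]
square [[565.7 -30.   86. ]]
tab [[541.  160.4 140. ]]
base1 [[611.8 -65.2  30. ]]
base2 [[463.3 -76.2  30. ]]
0 [-0.16809225  0.17816222 -0.22723492  0.         -1.16539919 -2.97350041] [0. 1. 0.]
3.141592653589793 [-0.16809225  0.17816222 -0.22723492  0.         -1.16539919  0.16809225] [-3.33066907e-16 -1.00000000e+00 -0.00000000e+00]
```

```bash
python3 - <<'E'
from h import *
bot.move_ptp([495,-278,240],down(np.pi)); bot.pause(.2)
im,cm=look("wrist","w1")
bot.move_ptp([560,20,300],down(np.pi)); bot.pause(.2)
look("wrist","w2")
a=cv2.imread("pics/w1.png");b=cv2.imread("pics/w2.png")
cv2.imwrite("pics/w12.png",cv2.resize(np.vstack([a,b]),(800,1200)) [:600]); cv2.imwrite("pics/w2b.png",cv2.resize(b,(800,600)))
print(bot.read_state()["t"])
E
```

```text
3.1833
```

View pics/w12.png

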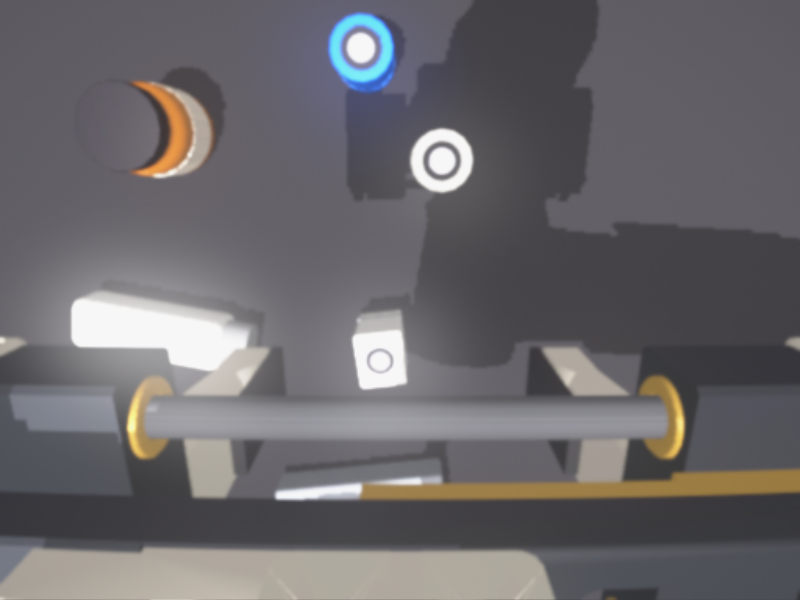

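View pics/w2b.png

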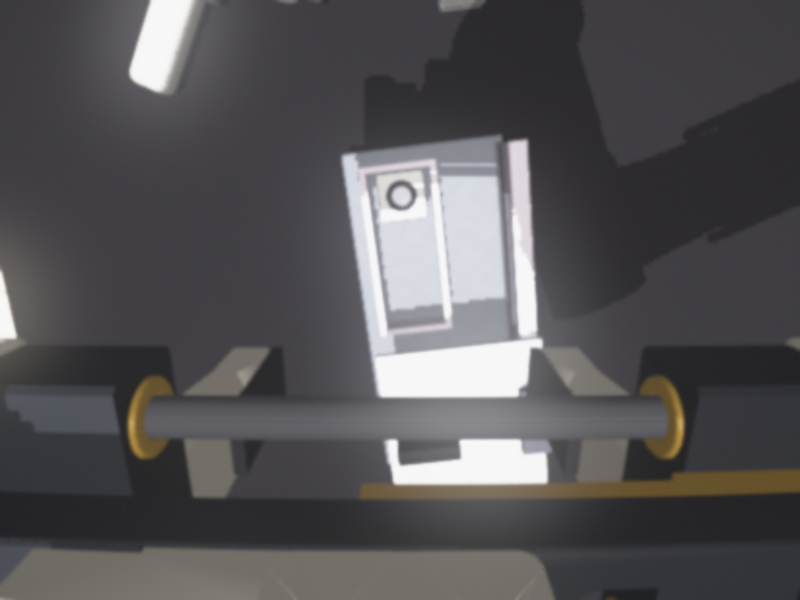

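w12 shows the block's top face around (380,361) with its lens, and the drum's ring at (442,160). In w2b the tray rim corners are about (359,168), (436,160), (452,327) and (384,334), the square's lens is at (401,195), and the tab is near (430,450). Now I'll turn these into metric positions.

```bash
python3 - <<'E'
from h import *
def ld(fn):
    d=np.load(f"pics/{fn}.npz"); return cv2.imread(f"pics/{fn}.png"),cam("wrist",dict(eef_rot=d["q"],tcp_pos=d["p"]))
s=512/800
im,cm=ld("w1"); g=cv2.cvtColor(im,cv2.COLOR_BGR2GRAY)
for th in(170,200,225):
  m=(g>th).astype(np.uint8); cs,_=cv2.findContours(m,cv2.RETR_EXTERNAL,cv2.CHAIN_APPROX_NONE)
  for nm,p in(("block",(380*s,361*s)),("drum",(442*s,160*s))):
    for c in cs:
      if cv2.pointPolygonTest(c,p,False)>0:
        W=cast(c[:,0].astype(float),56,cm)[:,:2].astype(np.float32)
        print(th,nm,cv2.minAreaRect(W),cv2.minEnclosingCircle(W))
        print(th, "px ellipse centre",cast([cv2.fitEllipse(c)[0]],56,cm).round(1))
im2,c2=ld("w2")
P=cast(np.array([(359,168),(436,160),(452,327),(384,334)])*s,52,c2); print("rim",P.round(1),[np.linalg.norm(P[i]-P[i-1]).round(1) for i in range(4)])
print("sq lens",cast([(401*s,195*s)],86,c2).round(1))
P=cast(np.array([(376,355),(541,339)])*s,100,c2);print("plate edge",P.round(1))
P=cast(np.array([(342,154),(500,135)])*s,30,c2);print("base -y end",P.round(1))
a=cv2.resize(im[180:260,210:290],(560,560),interpolation=cv2.INTER_CUBIC)
cv2.imwrite("pics/cb.png",a)
b=cv2.resize(im2[80:240,205:355],(0,0),fx=3.7,fy=3.7,interpolation=cv2.INTER_CUBIC); b=(255*(b/255.)**1.6).astype(np.uint8);cv2.imwrite("pics/cs.png",b)
E
```

```text
170 block ((515.593505859375, -207.38619995117188), (39.9268798828125, 58.8029899597168), 6.1679911613464355) ((515.2557373046875, -207.61077880859375), 33.460453033447266)
170 px ellipse centre [[ 515.1 -207.8   56. ]]
170 drum ((470.00946044921875, -350.70635986328125), (41.959571838378906, 41.85539245605469), 45.14105987548828) ((469.942626953125, -350.38824462890625), 21.58966064453125)
170 px ellipse centre [[ 470. -351.   56.]]
200 block ((515.0750122070312, -202.09707641601562), (38.266971588134766, 47.39535903930664), 6.385935306549072) ((514.6768798828125, -201.97262573242188), 28.196311950683594)
200 px ellipse centre [[ 515.2 -202.9   56. ]]
200 drum ((470.19219970703125, -350.4064025878906), (40.938392639160156, 41.261173248291016), 89.99832916259766) ((470.0791015625, -350.64093017578125), 21.06067657470703)
200 px ellipse centre [[ 470. -351.   56.]]
225 block ((515.094482421875, -201.78688049316406), (37.67559051513672, 46.208431243896484), 6.1830267906188965) ((515.271240234375, -201.974365234375), 27.899572372436523)
225 px ellipse centre [[ 515.5 -202.7   56. ]]
225 drum ((469.685546875, -350.9427490234375), (40.11308670043945, 39.867042541503906), 0.04366415739059448) ((470.0416564941406, -350.7862854003906), 20.678491592407227)
225 px ellipse centre [[ 469.9 -351.    56. ]]
rim [[598.2 -46.6  52. ]
 [534.8 -52.8  52. ]
 [518.3  92.6  52. ]
 [579.7  99.1  52. ]] [np.float64(146.9), np.float64(63.7), np.float64(146.4), np.float64(61.8)]
sq lens [[563.4 -27.1  86. ]]
plate edge [[584.1  99.1 100. ]
 [451.2  85.8 100. ]]
base -y end [[614.6 -58.1  30. ]
 [478.8 -73.6  30. ]]
```

View pics/cs.png

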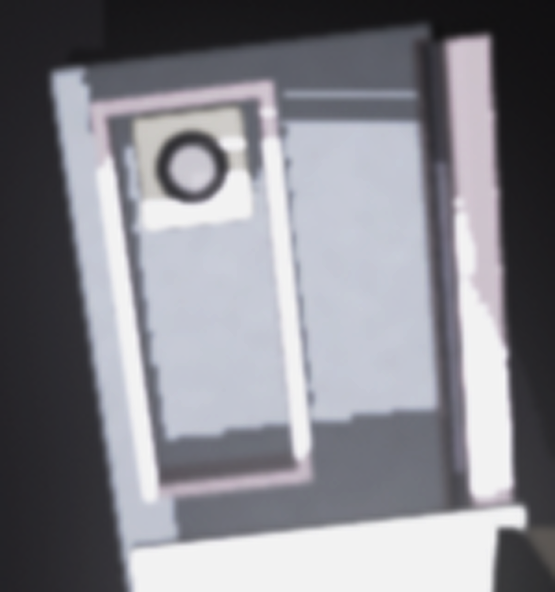

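View pics/cb.png

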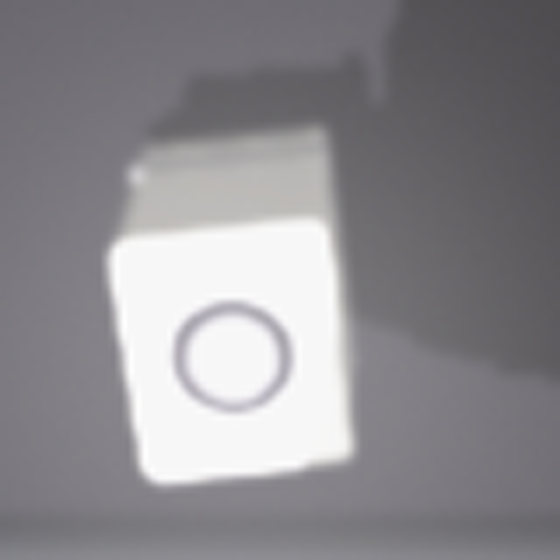

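Block is at (515,-202) with yaw about 6.2°, drum at (470,-351), and tray centre at about (558.2,23.4) with yaw about 6.2°. The square sits at tray y of about -50.5, and the plate edge agrees with this. I'll pick and place the block first.

```bash
cat >> h.py <<'E'
C=np.array([558.2,23.4]); YAW=np.radians(6.2); A=np.pi+YAW
def tray(x,y): c,s=np.cos(YAW),np.sin(YAW); return C+[c*x-s*y,s*x+c*y]
def pick(p,w,f=25,open_=70):
    bot.move_gripper(open_); bot.move_ptp([*p,140],down(A)); bot.line_to([*p,28],120)
    bot.move_gripper(w-8,f); s=bot.read_state(); print("grip",s["width"],s["finger_force"],s["tcp_pos"].round(1))
def place(q,w):
    bot.line_to([*bot.read_state()["tcp_pos"][:2],160],150); print("held",bot.read_state()["width"])
    bot.move_ptp([*q,160],down(A)); bot.line_to([*q,75],120); bot.line_to([*q,59],40); bot.pause(.2)
    s=bot.read_state(); print("low",s["tcp_pos"].round(1),s["contact_force"].round(1))
E
python3 - <<'E'
from h import *
pick((515.1,-202.2),36); place(tray(0,-5.5),36); print(bot.read_state()["t"])
E
```

```text
grip 35.68468006786976 24.99458134174347 [ 515.1 -202.2   28.1]
held 35.60736188390197
low [558.9  18.   59.1] [-0.8  0.2 -1.9]
10.1
```

```bash
python3 - <<'E'
from h import *
q=tray(0,-5.5)
bot.line_to([*q,58.2],20); print(bot.read_state()["contact_force"].round(1))
bot.move_gripper(56); bot.line_to([*q,150],150)
pick((470,-350.8),42,open_=74); place(tray(0,42.5),42)
q=tray(0,42.5); bot.line_to([*q,58.2],20); print(bot.read_state()["contact_force"].round(1))
bot.move_gripper(62); bot.line_to([*q,160],150)
bot.move_ptp([*tray(0,15),300],down(A)); bot.pause(.2)
im,cm=look("wrist","w3"); b=cv2.resize(cv2.imread("pics/w3.png")[60:340,150:400],(0,0),fx=2.1,fy=2.1,interpolation=cv2.INTER_CUBIC); cv2.imwrite("pics/w3c.png",(255*(b/255.)**1.6).astype(np.uint8))
print(bot.read_state()["t"])
E
```

```text
[ 0.7 -0.2 -2.3]
grip 41.25253585500419 25.00035971403122 [ 470.1 -350.8   28.2]
held 41.98340973619321
low [553.7  65.7  59.1] [ 1.   1.3 -1.6]
[-0.1 -0.8 -1.3]
22.1833
```

View pics/w3c.png

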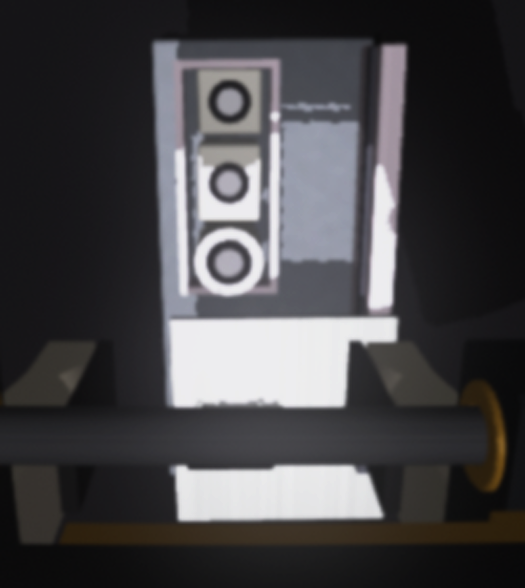

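The view shows all three upright in the tray: square lens (229,101), block (229,184), drum (229,262), with gaps between them and the shutter open. Next I'll grip the tab across tray y and draw it 70 mm.

```bash
python3 - <<'E'
from h import *
d=np.load("pics/w3.npz"); cm=cam("wrist",dict(eef_rot=d["q"],tcp_pos=d["p"]))
for P in cast(np.array([(229,101),(229,184),(229,262)])/2.1+[150,60],86,cm): 
    e=P[:2]-C; print("tray",(R.from_euler("z",-YAW).apply([*e,0])[:2]).round(1))
p=[*tray(0,144)]
sol=[(a,bot.solve_ik([*p,200],down(a))) for a in (YAW+np.pi/2,YAW-np.pi/2)]
a=min((s for s in sol if s[1] is not None),key=lambda s:abs(s[1][5]))[0]; print(a,[s[1] for s in sol])
bot.move_gripper(50)
bot.move_ptp([*p,200],down(a)); bot.line_to([*p,108],100); bot.pause(.2)
print(bot.read_state()["contact_force"].round(1))
bot.move_gripper(5,40); bot.pause(.3); s=bot.read_state(); print(s["width"],s["finger_force"],s["contact_force"].round(1),s["tcp_pos"].round(1),np.round(p,1),s["t"])
E
```

```text
tray [ -0.4 -50.5]
tray [-0.3 -3.8]
tray [-0.3 43. ]
-1.4625859131712482 [array([ 0.64248517,  0.20246792, -0.26780358,  0.        , -1.10052483,
       -2.10507108]), array([ 0.64248517,  0.20246792, -0.26780358,  0.        , -1.10052483,
        1.03652157])]
[0.3 0.5 0.5]
13.450893618926187 40.030678510665894 [ 1.3 -4.7 -0.3] [542.7 165.5 108. ] [542.6 166.6] 26.1417
```

```bash
python3 - <<'E'
from h import *
s0=bot.read_state(); p0=s0["tcp_pos"]; e=np.array([-np.sin(YAW),np.cos(YAW)])
bot.line_to([*(tray(0,143-72)),108],40); bot.pause(.6)
s=bot.read_state(); print("travel",-(s["tcp_pos"]-p0)[:2]@e,s["width"],s["finger_force"],s["contact_force"].round(1),s["tcp_pos"].round(1),s["t"])
im,_=look("top","t2"); cm=cam("top")
cv2.imwrite("pics/t2c.png",cv2.resize(cv2.imread("pics/t2.png")[150:270,150:310],(0,0),fx=5,fy=5,interpolation=cv2.INTER_CUBIC))
print(proj([*tray(0,4),100],cm).round(1))
im,_=look("scene","s2"); cv2.imwrite("pics/s2c.png",cv2.resize(cv2.imread("pics/s2.png")[130:290,190:400],(0,0),fx=3.7,fy=3.7,interpolation=cv2.INTER_CUBIC))
E
```

```text
travel 70.81636791315655 14.099312511847682 40.03136336803436 [-1.1  9.4 -1.8] [551.1  95.2 108. ] 28.7167
[[247.5 194.6]]
```

View pics/s2c.png

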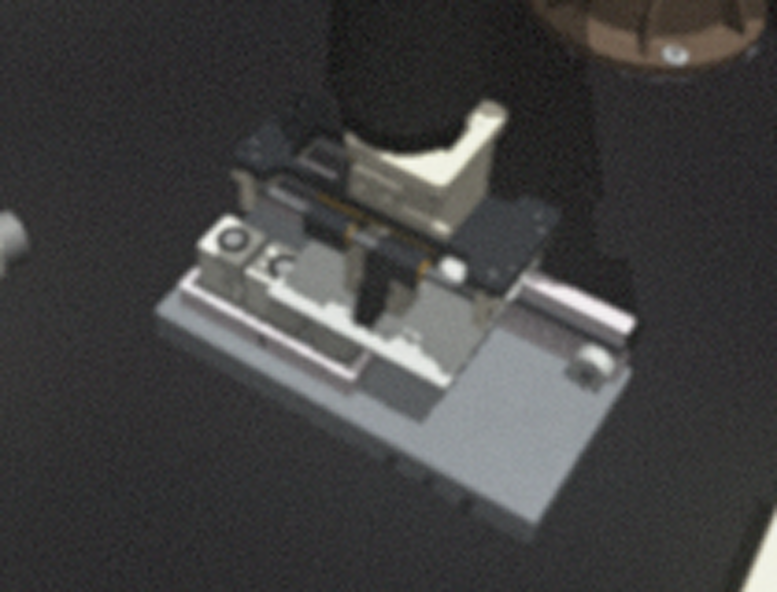

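View pics/t2c.png

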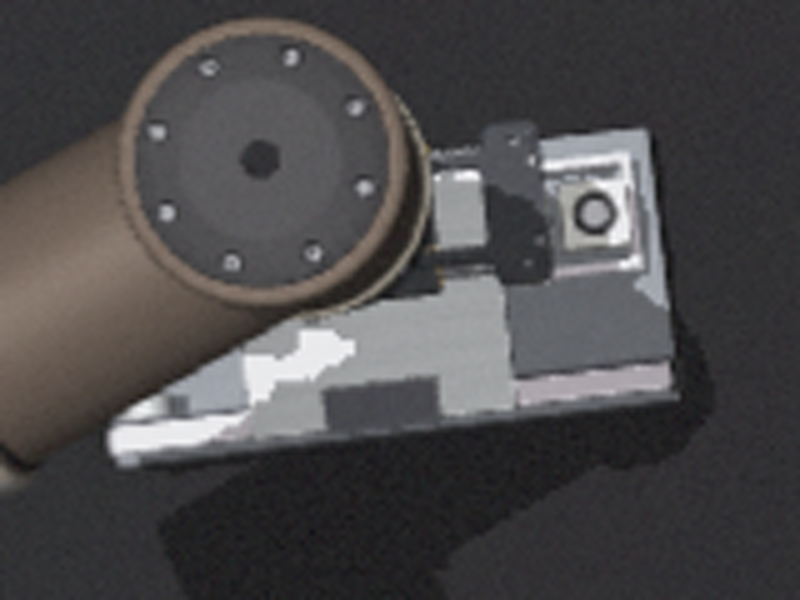

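The plate now covers half the tray, with the square and the block's lens still visible and upright. TCP travel is 70.8 mm, and the 9.4 N reaction matches the spring force at half travel. Handing in.

```bash
python3 -c "
from plant import bot
print(bot.close_job())"
```

```text
the job is handed in; nothing more can be done
None
```

The job is handed in, with no verdict returned: the block and drum stand in the tray beside the square module, and the gripper is holding the shutter at about 71 mm of its 140 mm travel (half is 70 mm).

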